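Square the pipette-tip box into the corner stop

TASK

Push the blue box of pipette tips along the table, without picking it up or tipping it, into the aluminium corner stop, until its far long side lies flush against the stop's long leg and its left end lies flush against the short leg. Then draw back clear of it. Leave the two loose bottles and the timer near the work where they are.

Things in the scene. Friction and masses are not known exactly. Their poses are not given: they have to be found in the camera images.
- tip_box: Open blue box of pipette tips, 84 mm along its x, 124 mm along its y (faces at x = -42.5 and +42, y = +-62 mm), flat upright walls 44 mm tall, tips to 56 mm. Origin: centre of its underside. About 0.3 kg, friction about 0.6. It starts short of and right of its place, turned up to 20 degrees. In place, its axes are parallel to the stop's and its origin is at x = -42, y = -62 mm in the stop's frame.
- corner_stop: L-shaped stop of aluminium angle, screwed down. Origin: inner corner, at table height. Long leg: wall with inner face x = 0 facing the robot (-x), from y = 0 to -200 mm. Short leg, at the left: wall with inner face y = 0 facing right (-y), from x = 0 to -120 mm. Walls 6 mm thick, 50 mm tall; feet 4 mm thick, 20 mm wide behind them. Turned up to 9 degrees from the world axes.
- bottle_blue: Reagent bottle with a ribbed blue screw cap, 48 mm wide and 98 mm tall, standing on the table; origin at the centre of its underside. Bystander: it falls easily, do not disturb.
- bottle_white: Larger reagent bottle with a ribbed whitish screw cap, 52 mm wide and 110 mm tall, standing on the table; origin at the centre of its underside. Bystander, do not disturb.
- timer: Small lab timer lying on its back, 66 x 66 x 20 mm; origin at the centre of its underside. Bystander, do not disturb.

How it is judged:
At the end, for the whole second after the job is handed in: The tip box stands flat on the table at rest in the corner stop: the gap to the long leg and the gap to the short leg are each under about 4 mm (measured at the box's middle), and it is square to the stop within 0.045 rad; bottles and timer have moved less than 20 mm and lie or stand as before (x of tip_box in the frame of corner_stop between -0.046 and -0.039 m and y of tip_box in the frame of corner_stop between -0.066 and -0.059 m and angle between the x axis of tip_box and the x axis of corner_stop, either way round below 0.045 rad and angle between tip_box's own z axis and vertical below 0.05 rad and height (world z) of tip_box below 0.005 m and linear speed of tip_box below 0.01 m/s and distance of each of bottle_blue, bottle_white, timer from where it was at the start of the episode below 0.02 m and angle between each of bottle_blue, bottle_white, timer's own z axis and vertical below 0.15 rad); the robot touches nothing.
It fails at once if the tip box is lifted off the table (its origin rises over 12 mm) (height (world z) of tip_box above 0.012 m).
It fails at once if the tip box is tipped by more than 0.25 rad (angle between tip_box's own z axis and vertical above 0.25 rad).
It fails at once if the blue-capped bottle is moved by more than 20 mm or tipped (distance of bottle_blue from where it was at the start of the episode above 0.02 m or angle between bottle_blue's own z axis and vertical above 0.3 rad).
It fails at once if the white-capped bottle is moved by more than 20 mm or tipped (distance of bottle_white from where it was at the start of the episode above 0.02 m or angle between bottle_white's own z axis and vertical above 0.3 rad).
It fails at once if the timer is moved by more than 20 mm or tipped (distance of timer from where it was at the start of the episode above 0.02 m or angle between timer's own z axis and vertical above 0.3 rad).
It also fails if it takes over 54 s, if anything falls off the work surface, if the arm or the gripper's body presses on something with over 40 N, if the wrist force passes 120 N, or if a joint passes its speed limit or range.

ROBOT

A 6-joint arm with a two-finger parallel gripper is mounted at the origin on a cart in front of the work surface, level with it; the furniture and walls round the work are solid. World frame = base frame: x ahead of the robot, y to its left, z up, the work surface at z = 0. Lengths are in m, angles in rad, forces in N, time in s.
With the tool pointing down it reaches from about 0.375 to 0.925 m from the base axis. Payload 5.7 kg.
Tool frame: the origin (TCP) lies at the very end of the fingers, on their centre line; the grasp point (between the pads) lies 19 mm behind it; z points along the fingers, y is the line along which they close (so a half turn about z gives the same grasp; the last joint's range is limited). The gripper opens to 85 mm and grips with 20 to 120 N. Pads are 22 mm wide; open, the fingers measure 114 mm over their backs; the gripper's body (76 mm by 85 mm) begins 54 mm behind the grasp point. The pads swing forward as they close: fully open they stand 13 mm farther back than shut.
Start: joints at [-1.402, 0.359, 1.51, -0, 1.272, -0.115], TCP at [0.168, -0.576, 0.231] pointing down, gripper open.
Joint ranges: [-2.97, 2.97], [-1.01, 2.36], [0.21, 2.38], [-0.96, 4.11], [0.2, 2.71], [-2.98, 2.98]. Speed limits (rad/s): [2.39, 2.39, 3.14, 3.14, 3.14, 3.14].

INTERFACE

Orientations are given as a unit quaternion [x, y, z, w].
In Python, from station import move_pose, servo_line, move_joints, let_go, gripper_close, hold, inverse_kinematics, get_state, read_camera, camera_info, IKError, finish_job, recognise gives the robot as it stands. Calls block until the motion is done:
- move_pose(position, orientation): joint-space move of the TCP to a pose.
- servo_line(position, rate=0.15, attitude=None, force_limit=None): straight line of the TCP; attitude=None keeps the orientation; rate is the mean speed in m/s. With force_limit (N) it stops when the force on the tool has changed by that much, and returns True; else False.
- move_joints(angles): joint-space move.
- let_go() and gripper_close(): open the fingers fully, or close them until they stop; the grip force is fixed at half the most.
- hold(seconds).
- inverse_kinematics(position, orientation): joint angles nearest the present ones, or None.
- get_state(): the state.
- read_camera(name): name is "scene" or "top" or "wrist"; returns the picture (384x512x3 uint8, red, green, blue); there is no depth.
- camera_info(name): a dict with "intrinsics" (3x3 intrinsics, pixels), "k1" (the pictures are not rectified: a ray, as slopes to the right and down, at radius r is drawn at 1 + k1 r^2 times it, then the intrinsics apply), "view" (4x4, takes a point from world to camera coordinates). Camera axes: x right, y down, z forward; pixel columns grow to the right and rows downward; lengths in m; the calibration is good to about 2 mm. A picture is of the moment at which its call begins: read the wrist's pose just before it. camera_info takes no time and is no camera call; for the wrist camera it gives the pose at the moment of the call.
A pose or a line that the arm cannot do raises IKError and nothing moves.
- finish_job(): hands the job in; it is judged then, once.
Trained networks look in the newest picture that a camera, given by its name, has taken for a name from the list of things; names that differ only in an ending like _2 or _b are one class to them, and where a whole thing is asked for, a point or a joint stands for the part that bears it (a point fixed in the world has none). Each returns a list of dicts, best first, with "p" (0 to 1); they miss things now and then, are a little off and sometimes report something else, mostly with a low value. They report only what shows in the picture. A call takes as long as a camera call.
- recognise(camera, name): "position" ([x, y, z] in m, in the coordinates of the camera as it stood for that picture, good to about 4 mm: the middle of the surface that is visible of it).
The state is a dict: "time": time; "joint_pos": joint angles; "joint_vel": joint speeds; "joint_torque": joint torques, N m; "tool_pos": TCP position; "orientation": TCP orientation; "force": force on the tool from outside, world axes, zero at the start; "torque": the same for the moment, N m; "opening": opening from 0.0 (shut) to 1.0 (fully open); "grip_force": force on a finger pad.
Only numpy, scipy, OpenCV 4.12 (cv2) and the standard library are available. Lean on these libraries where they do the work, as an engineer would, in place of code of your own. Each camera call takes 0.05 s, during which the arm holds its last target. There are 200 camera calls.

## Working session

There is one attempt and no reset: what is moved stays moved. The work goes in short steps, each a Python script; the robot and the scene stay as the last script left them, time stands still between calls to the robot, and variables do not carry over. Pictures are saved under pics/ and viewed, at most 10 in all, crops included, and the job is handed in when it is done.

```bash
mkdir -p pics
cat > h.py <<'E'
import numpy as np, cv2
from station import *
def snap(cam,fn=None):
    im=read_camera(cam)
    if fn: cv2.imwrite('pics/'+fn,im[:,:,::-1])
    return im
def rec(cam,name):
    V=np.array(camera_info(cam)['view']);Vi=np.linalg.inv(V)
    return [(round(d['p'],2),np.round((Vi@np.r_[d['position'],1])[:3],3)) for d in recognise(cam,name)]
def pix2w(cam,uv,z,info=None):
    c=info or camera_info(cam);K=np.array(c['intrinsics']);k=c['k1'];V=np.array(c['view'])
    u=np.atleast_2d(np.array(uv,float))
    D=np.array([k,0,0,0,0],float)
    n=cv2.undistortPoints(u[:,None],K,D)[:,0]
    R=V[:3,:3].T;o=-R@V[:3,3]
    d=np.c_[n,np.ones(len(n))]@R.T
    z=np.broadcast_to(z,len(n))
    return o+d*((z-o[2])/d[:,2])[:,None]
def w2pix(cam,P,info=None):
    c=info or camera_info(cam);V=np.array(c['view'])
    return cv2.projectPoints(np.array(P,float).reshape(-1,3),cv2.Rodrigues(V[:3,:3])[0],V[:3,3],np.array(c['intrinsics'],float),np.array([c['k1'],0,0,0,0],float))[0][:,0]
E
python3 - <<'E'
from h import *
a=snap('top','top0.png');
for n in ['tip_box','corner_stop','bottle_blue','bottle_white','timer']: print(n,rec('top',n)[:3])
b=snap('scene','scene0.png')
for n in ['tip_box','corner_stop','bottle_blue','bottle_white','timer']: print(n,rec('scene',n)[:3])
cv2.imwrite('pics/top0b.png',cv2.resize(a[:,:,::-1],(800,600),interpolation=cv2.INTER_CUBIC))
print(np.round(camera_info('top')['view'],3).tolist(),camera_info('top')['intrinsics'],get_state()['orientation'],get_state()['time'])
E
```

```text
tip_box [(0.74, array([0.538, 0.2  , 0.038])), (0.72, array([0.62 , 0.323, 0.021]))]
corner_stop [(0.88, array([0.619, 0.32 , 0.02 ]))]
bottle_blue [(0.55, array([0.408, 0.386, 0.07 ]))]
bottle_white [(0.61, array([ 0.539, -0.131,  0.079]))]
timer [(0.71, array([ 0.409, -0.075,  0.021]))]
tip_box [(0.88, array([0.52 , 0.219, 0.041]))]
corner_stop [(0.83, array([0.618, 0.317, 0.026]))]
bottle_blue []
bottle_white [(0.55, array([ 0.532, -0.125,  0.061]))]
timer [(0.83, array([ 0.4  , -0.071,  0.016]))]
[[-0.011, -1.0, -0.0, 0.13], [-0.994, 0.01, -0.109, 0.524], [0.109, -0.001, -0.994, 0.975], [0.0, 0.0, 0.0, 1.0]] [[393.06043321   0.         260.08635214]
 [  0.         393.06043321 189.65865616]
 [  0.           0.           1.        ]] [ 9.89949740e-01  1.41419627e-01  3.15343011e-06 -4.07339800e-05] 0.6
```

View pics/top0b.png

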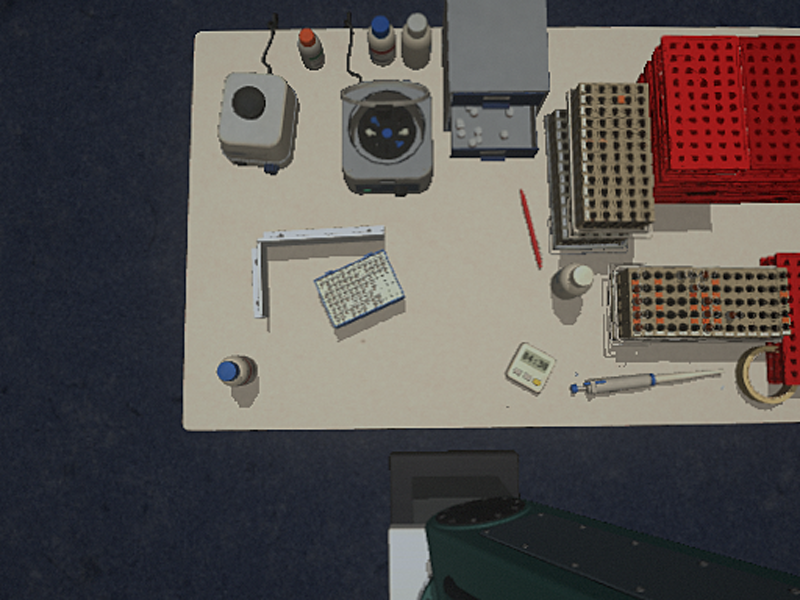

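View pics/scene0.png

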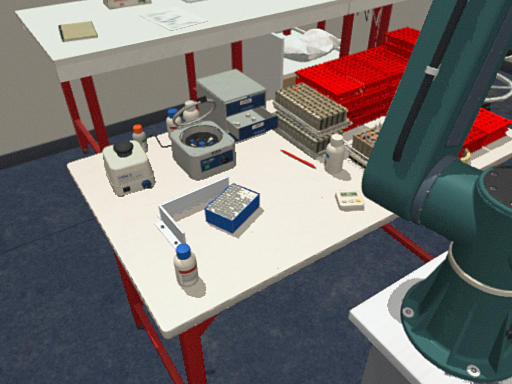

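The top view shows the stop's corner near (262,235) in the 800x600 image. The box corners are at about (315,280), (388,250), (405,293) and (335,328), the blue bottle is at (237,370), and the white bottle and timer are well to the right. I'll zoom in next.

Run:
```python
import cv2
a=cv2.imread('pics/top0.png')[135:220,150:265]
cv2.imwrite('pics/crop0.png',cv2.resize(a,None,fx=6.9,fy=6.9,interpolation=cv2.INTER_CUBIC))
```

```text
(no output)
```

View pics/crop0.png

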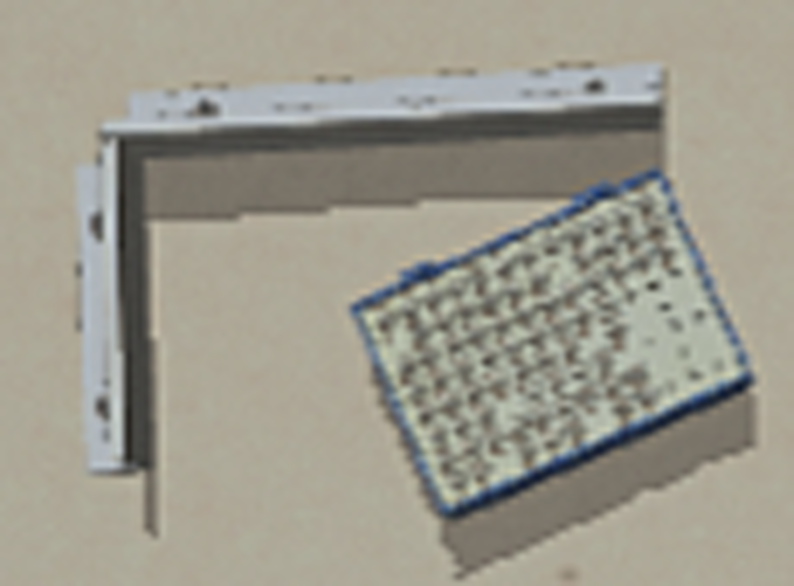

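The crop shows the long leg's inner top edge from (118,135) to (662,103) and the short leg's from (118,140) to (127,465). The box rim corners are (352,310), (660,172), (750,378) and (447,517). The box is turned about 20° anticlockwise relative to the stop.

Run:
```python
from h import *
f=lambda L:np.array(L)/6.9+[150-.43,135-.43]
s=pix2w('top',f([(118,133),(662,103),(118,140),(127,465)]),.05)[:,:2]
b=pix2w('top',f([(352,310),(660,172),(750,378),(447,517)]),.044)[:,:2]
print(np.round(s,4),np.linalg.norm(s[0]-s[1]),np.linalg.norm(s[2]-s[3]))
print(np.round(b,4),[round(np.linalg.norm(b[i]-b[(i+1)%4]),4) for i in range(4)])
d=s[0]-s[1];print('stop yaw long',np.arctan2(-d[0],d[1]));e=s[2]-s[3];print('short',np.arctan2(e[1],e[0]))
y=b[0]-b[1];print('box yaw',np.arctan2(-y[0],y[1]));y=b[3]-b[2];print(np.arctan2(-y[0],y[1]),b.mean(0))
```

```text
[[0.6168 0.3597]
 [0.6256 0.1602]
 [0.6142 0.3597]
 [0.4947 0.3545]] 0.1997380327737793 0.11956006739237889
[[0.5512 0.2743]
 [0.6011 0.1613]
 [0.5246 0.129 ]
 [0.4751 0.2393]] [np.float64(0.1235), np.float64(0.083), np.float64(0.1209), np.float64(0.0837)]
stop yaw long 0.044457459834198326
short 0.04320092806257887
box yaw 0.4163468535946649
0.4219197465829688 [0.53800784 0.20098059]
```

Measured sizes match the given ones, so these poses are good. I'll push from the near side with both open fingers parallel to the long leg, which also squares the box, and stop about 4 mm short of the leg.

```bash
cat >> h.py <<'E'
C=np.array([.617,.3597]);PS=.044
RS=np.array([[np.cos(PS),-np.sin(PS)],[np.sin(PS),np.cos(PS)]])
Q=[np.cos(PS/2),np.sin(PS/2),0,0]
def W(x,y,z): return [*(C+RS@[x,y]),z]
def S(p): return np.round(RS.T@(np.array(p[:2])-C),4)
def view(fn,cam='top'):
    a=snap(cam)[135:220,150:265]
    cv2.imwrite('pics/'+fn,cv2.resize(a[:,:,::-1],None,fx=6.9,fy=6.9,interpolation=cv2.INTER_CUBIC))
E
python3 - <<'E'
from h import *
Qf=[-np.sin(PS/2),np.cos(PS/2),0,0]
for q in (Q,Qf): print(np.round(inverse_kinematics(W(-.19,-.158,.2),q),2))
move_pose(W(-.19,-.158,.2),Q)
print(servo_line(W(-.19,-.158,.01),.12,force_limit=15))
print(servo_line(W(-.100,-.155,.01),.04,force_limit=25))
s=get_state();print(S(s['tool_pos']),s['tool_pos'],np.round(s['force'],1),s['time'])
servo_line(W(-.125,-.155,.01),.1)
servo_line(W(-.17,-.155,.15),.15)
view('c1.png'); print(rec('top','tip_box')); print(get_state()['time'])
E
```

```text
[ 0.27  0.21  1.81 -0.    1.12  1.8 ]
[ 0.27  0.21  1.81 -0.    1.12 -1.34]
False
False
[-0.1006 -0.1551] [0.52331894 0.20036428 0.00995949] [-2.5  0.5  1.6] 7.6
[(0.69, array([0.598, 0.151, 0.036]))]
9.2333
```

View pics/c1.png

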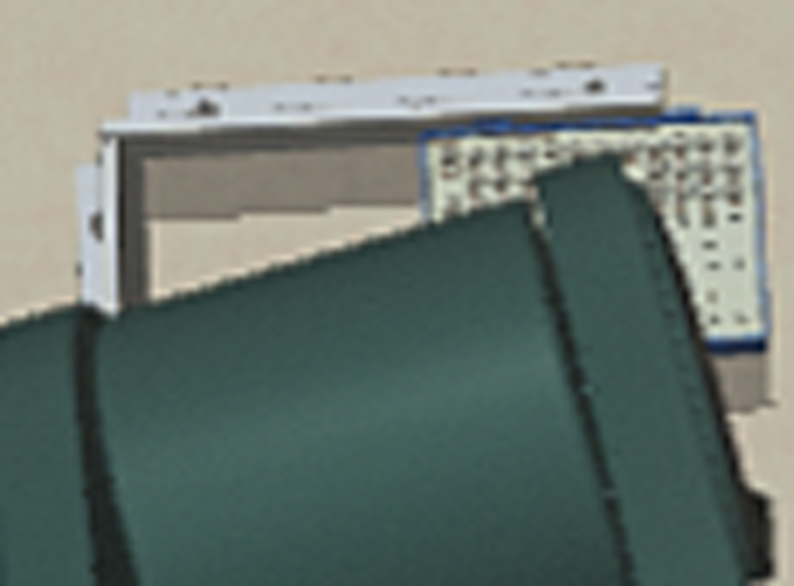

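The box is now square to the stop, about 4 mm off the long leg, with its left end about 113 mm from the short leg. Next I'll close the fingers and push the right end left.

Run:
```python
from h import *
gripper_close()
move_pose(W(-.047,-.285,.15),Q)
print(servo_line(W(-.047,-.285,.012),.15,force_limit=15))
print(servo_line(W(-.047,-.150,.012),.05,force_limit=25))
s=get_state();print(S(s['tool_pos']),np.round(s['force'],1),s['time'])
print(servo_line(W(-.047,-.131,.012),.02,force_limit=12))
s=get_state();print(S(s['tool_pos']),np.round(s['force'],1),s['time'])
servo_line(W(-.047,-.175,.012),.1)
servo_line(W(-.047,-.25,.15),.2)
view('c2.png'); print(rec('top','tip_box'),get_state()['time'])
```

```text
False
False
[-0.047  -0.1501] [-0.5 -2.7  2.1] 14.6667
True
[-0.0469 -0.1366] [-0.1 -2.7  4.7] 15.3917
[(0.59, array([0.57 , 0.297, 0.036]))] 16.9583
```

View pics/c2.png

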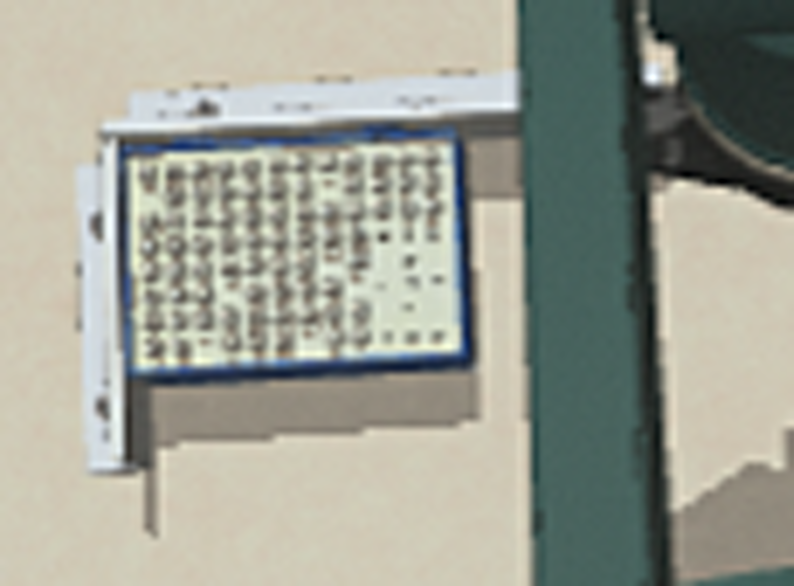

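The left end is flush and a gap of about 5 mm to the long leg remains. I'll push it forward from the middle of the near side.

Run:
```python
from h import *
move_pose(W(-.125,-.068,.15),Q)
print(servo_line(W(-.125,-.068,.012),.15,force_limit=15))
print(servo_line(W(-.088,-.066,.012),.02,force_limit=15))
s=get_state();print(S(s['tool_pos']),np.round(s['force'],1),s['time'])
servo_line(W(-.125,-.068,.012),.1)
servo_line(W(-.125,-.068,.15),.2)
move_pose(W(-.047,-.285,.15),Q)
view('c3.png'); print(rec('top','bottle_blue'),get_state()['time'])
```

```text
False
True
[-0.0974 -0.0669] [-0.7 -0.1 -0.7] 20.2583
[(0.76, array([0.409, 0.388, 0.069])), (0.69, array([ 0.544, -0.146,  0.111]))] 22.5333
```

View pics/c3.png

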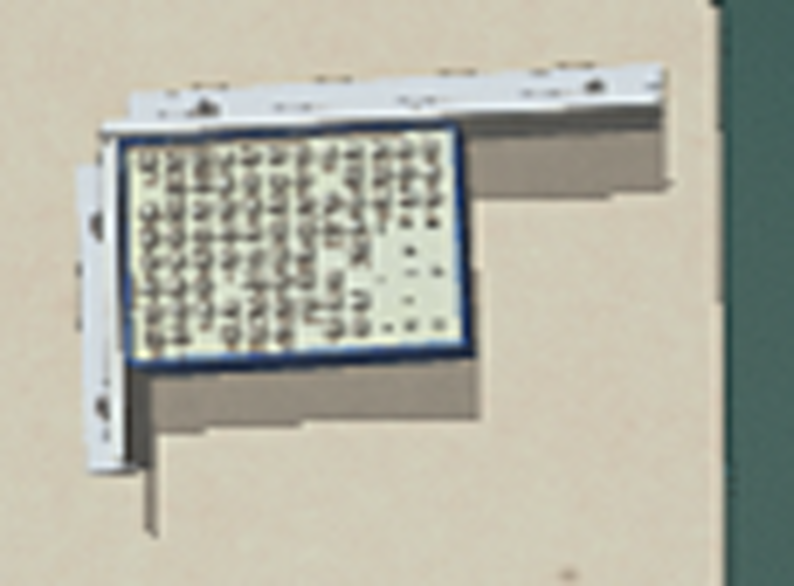

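The box is flush with both legs, with no gap at (120–460,130) or (125,140–360). Both final pushes stopped on contact force, and the arm is clear.

```bash
python3 -c "
from h import *
print(finish_job())"
```

```text
the job is handed in; nothing more can be done
None
```

I pushed the tip box into the corner stop, and in the last top-camera picture it lies flush against both legs; I then drew the arm clear and handed the job in at about 22.5 s, but the hand-in returned no verdict.

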